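Seat the rocking cover on the gear tester bed

ROBOT

A 6-joint arm with a two-finger parallel gripper is mounted at the origin on the work surface. World frame = base frame: x ahead of the robot, y to its left, z up, the work surface at z = 0. Lengths are in m, angles in rad, forces in N, time in s.
With the tool pointing down it reaches from about 0.375 to 0.925 m from the base axis. Payload 5.7 kg.
Tool frame: the origin (TCP) lies midway between the tips of the shut fingers; the grasp point (between the pads) lies 19 mm behind it; z points along the fingers, x is the direction in which the jaws open and shut, and the axes are right-handed (so a half turn about z gives the same grasp; the last joint's range is limited). The gripper opens to 88 mm and grips with 3 to 60 N. Pads are 20 mm wide; open, the fingers measure 115 mm over their backs; the gripper's body (75 mm by 178 mm) begins 61 mm behind the grasp point.
Start: joints at [1.095, 0.359, 1.51, -0, 1.272, -0.115], TCP at [0.212, 0.561, 0.223] pointing down, gripper open.
Joint ranges: [-2.97, 2.97], [-1.01, 2.36], [0.21, 2.38], [-0.96, 4.11], [0.2, 2.71], [-2.98, 2.98]. Speed limits (rad/s): [2.39, 2.39, 3.14, 3.14, 3.14, 3.14].

INTERFACE

Orientations are given as a unit quaternion [x, y, z, w].
In Python, from bench import move_ptp, servo_line, goto_joints, move_gripper, sleep, inverse_kinematics, capture, PlanningError, close_job, spot_in, silhouettes, current_clock, current_joint_pos, current_qvel, current_joint_torque, current_position, current_orientation, current_force, current_torque, current_finger_gap gives the robot as it stands. Calls block until the motion is done:
- move_ptp(position, orientation): joint-space move of the TCP to a pose.
- servo_line(position, orientation=None, rate=0.15, contact_N=None): straight line of the TCP; orientation=None keeps the orientation; rate is the mean speed in m/s. With contact_N (N) it stops when the force on the tool has changed by that much, and returns True; else False.
- goto_joints(angles): joint-space move.
- move_gripper(opening): finger opening in m; the grip force is fixed at half the most; returns when the fingers have stopped.
- sleep(seconds).
- inverse_kinematics(position, orientation): joint angles nearest the present ones, or None.
- capture(name): name is "side" or "top"; returns a dict with "image" (420x560x3 uint8, blue, green, red), "range_z" (420x560 float32, m along the optical axis (not along the pixel's ray), 0 where there is no reading), "intrinsics" (3x3 intrinsics, pixels), "R" (3x3) and "t" (3): a world point X has camera coordinates R X + t. Camera axes: x right, y down, z forward; pixel columns grow to the right and rows downward; lengths in m; the calibration is good to about 2 mm. A picture is of the moment at which its call begins.
A pose or a line that the arm cannot do raises PlanningError and nothing moves.
- close_job(): hands the job in, once; it reports no verdict.
Trained networks look in the newest picture that a camera, given by its name, has taken for a name from the list of things; names that differ only in an ending like _2 or _b are one class to them, and where a whole thing is asked for, a point or a joint stands for the part that bears it (a point fixed in the world has none). Each returns a list of dicts, best first, with "conf" (0 to 1); they miss things now and then, are a little off and sometimes report something else, mostly with a low value. They report only what shows in the picture. A call takes as long as a camera call. They do not tell look-alikes from the thing itself.
- spot_in(camera, query): "xy" ([column, row] in pixels, amid what is visible of it).
- silhouettes(camera, query): "region" (420x560 bool, what is visible of it) and "xy" ([column, row] in pixels, amid what is visible of it).
Readings, each from a call of its own:
- current_clock(): time.
- current_joint_pos(): joint angles.
- current_qvel(): joint speeds.
- current_joint_torque(): joint torques, N m.
- current_position(): TCP position.
- current_orientation(): TCP orientation.
- current_force(): force on the tool from outside, world axes, zero at the start.
- current_torque(): the same for the moment, N m.
- current_finger_gap(): finger opening in m.
Only numpy, scipy, OpenCV 4.12 (cv2) and the standard library are available. Lean on these libraries where they do the work, as an engineer would, in place of code of your own. Each camera call takes 0.05 s, during which the arm holds its last target.

TASK

Four identical blue covers lie in the pockets of the white bed and one of them is not seated. Press the covers down near the middle of an edge until you find the one that rocks, then press that cover down at its centre until it is fully home and rocks no more. Only press with the fingertips: do not lift any cover out of its pocket or carry it, and leave the small parts standing around where they are.

Things in the scene. Friction and masses are not known exactly. Their poses are not given: they have to be found in the camera images.
- bed: white cast bed of the gear tester, 240 x 240 x 46 mm, fixed to the table; origin at the centre of its underside, z up. Its four pockets are centred at x = +-55 mm, y = +-55 mm in its frame, 75 mm square and 10 mm deep (floor 36 mm above the table). Two black knobs stick out up to 22 mm from its -x side, 33 mm high at most
- cover_1: one of four identical blue square cover plates, 72 x 72 x 14 mm, about 0.16 kg; origin at the centre of its underside, x and y parallel to its edges, z up. It lies loose and level in a pocket of the bed. Three lie on hidden broad shims 2 to 4 mm thick: firm wherever pressed. One, on a hidden stud that stands up 2.5 to 3.5 mm, is not seated; its height does not give it away, only pressing does
- cover_2: cover identical to cover_1. The unseated one rocks on its stud (5 mm radius, under its centre): 2 to 5 N at 25 to 30 mm from its centre towards the middle of an edge tips that edge down and lifts the opposite one, by 0.07 to 0.12 rad; it falls back level when let go. The other three do not move
- cover_3: cover identical to cover_1. To seat the unseated one: its stud is stiff; 15 to 22 N straight down at the cover's centre drives it down within about 0.3 s, until the cover rests on the pocket floor: origin 36 mm, top 50 mm above the table. It then stays down
- cover_4: cover identical to cover_1. The numbers of the covers say nothing about which pocket they lie in or which one rocks; both change from run to run
- pinion: small loose steel gear, 32 mm diameter, 16 mm high, standing on top of the bed in the middle between the covers (its top 62 mm above the table); origin at the centre of its underside. Not part of the job
- gear: loose steel gear, 54 mm diameter, 16 mm high, on the table; origin at the centre of its underside. Not part of the job
- arbor: stepped steel arbor standing on the table, foot 38 mm diameter, 70 mm high; origin at the centre of its underside. Not part of the job
- ring_gauge: dark steel ring lying on the table, 58 mm outer diameter, 18 mm high; origin at the centre of its underside. Not part of the job
- oil_bottle: yellow bottle with a black cap standing on the table, 38 mm diameter, 85 mm high; origin at the centre of its underside. Not part of the job
- wrench: steel wrench lying on the table along its x axis, 140 mm long; origin in the middle of its underside. Not part of the job
Things that resemble listed ones, but are neither listed nor needed, are in the scene too. Leave any brown look-alike of the cover_4 alone. What is shaped like the cover_3 but purple is not meant.

How it is judged:
On the way, in this order (a step that is already met when the one before it is completed fails the run):
1. the unseated cover is pressed at an edge and rocks: tipped more than 0.05 rad while a fingertip presses it (((angle between cover_1's own z axis and vertical above 0.05 rad and contact force between the fingers and cover_1 above 0.3 N) or (angle between cover_2's own z axis and vertical above 0.05 rad and contact force between the fingers and cover_2 above 0.3 N) or (angle between cover_3's own z axis and vertical above 0.05 rad and contact force between the fingers and cover_3 above 0.3 N) or (angle between cover_4's own z axis and vertical above 0.05 rad and contact force between the fingers and cover_4 above 0.3 N))), for 0.1 s.
2. that cover is pressed fully home: it is down on its pocket floor and all four covers are level (z of any of cover_1, cover_2, cover_3, cover_4 in the frame of bed below 0.0374 m and angle between each of cover_1, cover_2, cover_3, cover_4's own z axis and vertical below 0.02 rad), for 0.2 s.
At the end, for the whole second after the job is handed in: The cover that rocked is down on its pocket floor (underside at most 1.4 mm above it), all four covers lie level (tilt below 0.02 rad) and at rest in their pockets, and the six small parts lie within 15 mm of where they started (all of step 2 and linear speed of each of cover_1, cover_2, cover_3, cover_4 below 0.01 m/s and distance of each of pinion, gear, arbor, ring_gauge, oil_bottle, wrench from where it was at the start of the episode below 0.015 m); the robot touches nothing.
It fails at once if a cover is lifted or carried: its middle rises more than 14 mm above the pocket floor, or it moves more than 15 mm ((z of cover_1 in the frame of bed above 0.05 m or distance of cover_1 from where it was at the start of the episode above 0.015 m) or (z of cover_2 in the frame of bed above 0.05 m or distance of cover_2 from where it was at the start of the episode above 0.015 m) or (z of cover_3 in the frame of bed above 0.05 m or distance of cover_3 from where it was at the start of the episode above 0.015 m) or (z of cover_4 in the frame of bed above 0.05 m or distance of cover_4 from where it was at the start of the episode above 0.015 m)).
It fails at once if a bystander is moved more than 15 mm (distance of any of pinion, gear, arbor, ring_gauge, oil_bottle, wrench from where it was at the start of the episode above 0.015 m).
It also fails if it takes over 51 s, if anything falls off the work surface, if the arm or the gripper's body presses on something with over 40 N, if the wrist force passes 120 N, or if a joint passes its speed limit or range.

## Working session

There is one attempt and no reset: what is moved stays moved. The work goes in short steps, each a Python script; the robot and the scene stay as the last script left them, time stands still between calls to the robot, and variables do not carry over. Pictures are saved under pics/ and viewed, and the job is handed in when it is done.

```bash
mkdir -p pics; ls
python3 - <<'E'
from bench import *
import cv2,numpy as np
for n in("top","side"):
    c=capture(n); cv2.imwrite(f"pics/{n}0.png",c["image"]); print(n,c["intrinsics"],c["R"],c["t"])
    np.savez(f"{n}0.npz",**c)
    for q in("cover_1","bed","pinion"):
        print(q,[(np.round(d["xy"],1),round(d["conf"],2)) for d in spot_in(n,q)])
print(current_clock(),current_orientation(),current_finger_gap())
E
```

```text
pics
top [[426.11419924   0.         273.48890022]
 [  0.         426.11419924 210.17052224]
 [  0.           0.           1.        ]] [[-0.02419588 -0.99968204 -0.00709755]
 [-0.99399219  0.02481501 -0.10660081]
 [ 0.10674304  0.00447561 -0.99427657]] [0.03674007 0.55626778 1.0546859 ]
cover_1 [(array([300.1, 223.8]), 0.89), (array([248.1, 181.6]), 0.83), (array([254.4, 221.8]), 0.79), (array([296.6, 178.8]), 0.73), (array([382.6, 135.5]), 0.69), (array([266.7, 295.6]), 0.56)]
bed [(array([277.1, 205.3]), 0.55)]
pinion []
side [[383.46562387   0.         283.74032878]
 [  0.         383.46562387 208.691809  ]
 [  0.           0.           1.        ]] [[-9.25424559e-01 -3.78931692e-01 -3.97886760e-04]
 [-2.89687497e-01  7.08149063e-01 -6.43899106e-01]
 [ 2.44275541e-01 -5.95764783e-01 -7.65110308e-01]] [0.52332143 0.18477926 0.73634277]
cover_1 [(array([258.4, 123.7]), 0.9), (array([262.6, 185.4]), 0.87), (array([240.4, 218.6]), 0.86), (array([373.2, 261.2]), 0.78), (array([307.2, 196.8]), 0.75), (array([285.5, 236.8]), 0.69)]
bed [(array([269. , 225.7]), 0.63), (array([209. , 288.9]), 0.41)]
pinion [(array([270.7, 205.5]), 0.75), (array([210.3, 286.4]), 0.71), (array([285.7, 234.6]), 0.67)]
0.4 [ 8.22512696e-01  5.68746714e-01 -1.85881629e-04  8.20010382e-05] 0.08821966709458795
```

View pics/top0.png

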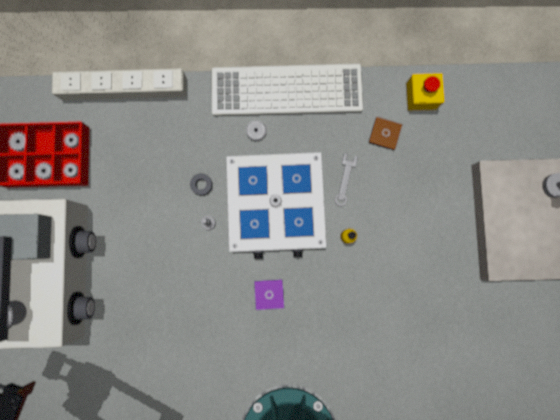

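View pics/side0.png

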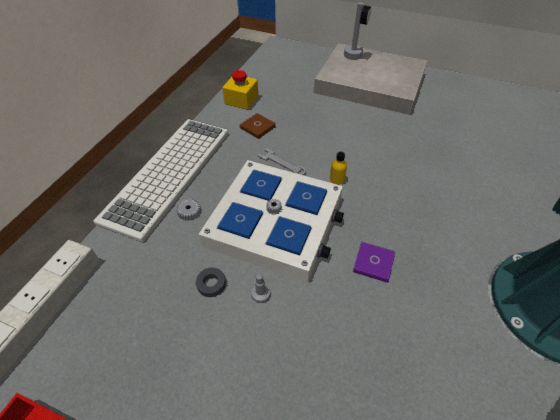

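The top view shows the bed at about (277,203) with four blue covers at (253,181), (297,178), (254,224) and (299,222). The brown plate at (386,133) and the purple one at (269,295) are look-alikes outside the bed, so I leave them alone. The blue covers in the pockets are the ones meant. Next I measure them and check an enlarged crop.

```bash
cat > h.py <<'E'
import numpy as np,cv2
def ray(c,u,v,z):
    K,R,t=c["intrinsics"],c["R"],c["t"]
    d=R.T@np.linalg.solve(K,[u,v,1.]); o=-R.T@t
    return o+d*(z-o[2])/d[2]
E
python3 - <<'E'
from h import *
for n in("top","side"):
    c=np.load(n+"0.npz"); im=c["image"]; 
    hsv=cv2.cvtColor(im,cv2.COLOR_BGR2HSV)
    m=cv2.inRange(hsv,(100,120,60),(118,255,255))
    m=cv2.morphologyEx(m,cv2.MORPH_CLOSE,np.ones((9,9)) if n=="top" else np.ones((7,7)))
    k,l,s,ce=cv2.connectedComponentsWithStats(m)
    for i in range(1,k):
        if 400<s[i,4]<3000 and 140<ce[i][1]<260:
            # rectify contour to world plane z=.053, then min area rect
            ct=max(cv2.findContours((l==i).astype(np.uint8),0,1)[0],key=len)[:,0]
            w=np.array([ray(c,u,v,.053)[:2] for u,v in ct])
            r=cv2.minAreaRect((w*1000).astype(np.float32))
            zs=c["range_z"][l==i]; 
            vv,uu=np.nonzero(l==i); K=c["intrinsics"]
            P=np.linalg.solve(K,np.vstack([uu,vv,np.ones_like(uu)]))*zs; W=c["R"].T@(P-c["t"][:,None])
            print(n,np.round(ce[i]),np.round(r[0],1),np.round(r[1],1),round(r[2],1),"depth med",np.round(np.median(W,axis=1)*1000,1))
    if n=="top": cv2.imwrite("pics/crop.png",cv2.resize(im[140:270,190:370],None,fx=4,fy=4,interpolation=2))
E
```

```text
top [296. 178.] [633.6 -36.3] [67.3 66.9] 1.2 depth med [634.  -36.5  51.6]
top [253. 180.] [632.1  73.9] [68.  66.3] 88.7 depth med [631.8  73.   52.3]
top [298. 222.] [524.8 -38.4] [67.  67.2] 88.6 depth med [523.8 -37.7  53. ]
top [254. 224.] [522.4  72. ] [66.7 67.7] 1.7 depth med [521.7  72.   52.1]
side [261. 185.] [633.8 -30.8] [72.3 74.4] 0.7 depth med [634.4 -30.4  51.4]
side [306. 198.] [525.3 -33.2] [71.6 75.8] 0.4 depth med [524.5 -31.2  52.8]
side [240. 220.] [632.5  77.6] [73.1 74.8] 0.5 depth med [632.8  78.7  52.2]
side [289. 235.] [523.3  76.3] [71.4 74.2] 0.8 depth med [523.1  77.2  51.7]
```

View pics/crop.png

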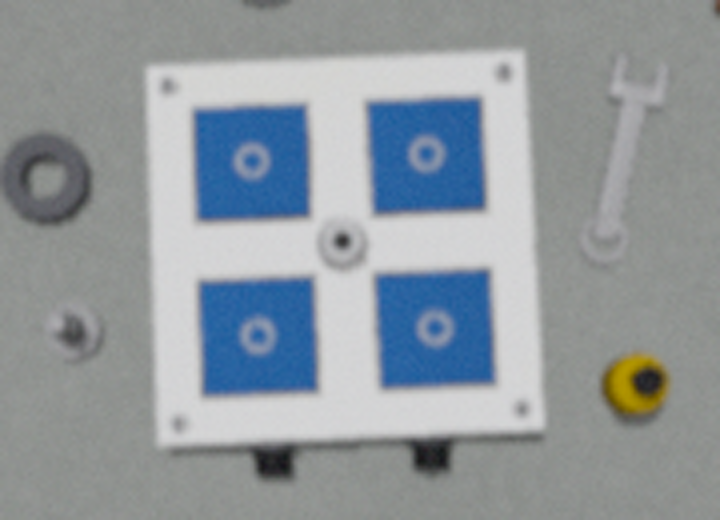

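Four firm candidates agree in both views to within about 5 mm in y; the side view also includes the covers' side faces. Heights are about 52 mm, spacing 110 mm and bed yaw about 1°. Now I close the gripper and probe the covers at their edges.

```bash
cat >> h.py <<'E'
Q=[.70711,.70711,0,0]
C={'A':(.633,-.0345),'B':(.632,.0755),'C':(.5245,-.0365),'D':(.5225,.0735)}
S={'A':1,'B':1,'C':-1,'D':-1}
def probe(k):
    from bench import servo_line,current_force,current_position,current_clock,move_ptp
    x=C[k][0]+S[k]*.027; y=C[k][1]
    move_ptp([x,y,.075],Q)
    f0=current_force()
    servo_line([x,y,.060],rate=.05)
    f0=current_force()
    hit=servo_line([x,y,.044],rate=.012,contact_N=1.2)
    log=[]
    p=current_position(); z=p[2]; df=current_force()-f0
    log.append((round(p[2]*1e3,2),round(df[2],2)))
    for i in range(12):
        if df[2]>4: break
        z-=.0004
        servo_line([x,y,z],rate=.02)
        p=current_position(); df=current_force()-f0
        log.append((round(p[2]*1e3,2),round(df[2],2)))
    print(k,hit,np.round(f0,2),log,"t",round(current_clock(),2))
E
python3 - <<'E'
from h import *
from bench import *
move_gripper(0.0); print(current_finger_gap(),current_clock())
move_ptp([.659,.0755,.11],Q); print(current_clock(),current_position())
probe('B')
c=capture("side"); cv2.imwrite("pics/B.png",cv2.resize(c["image"][140:290,180:370],None,fx=4,fy=4)); print(current_clock())
E
```

```text
0.0005319655118096326 1.7417
4.125 [0.65885997 0.07649611 0.11020194]
B True [-0.33  0.24 -0.72] [(np.float64(53.54), np.float64(5.44))] t 5.54
5.5917
```

View pics/B.png

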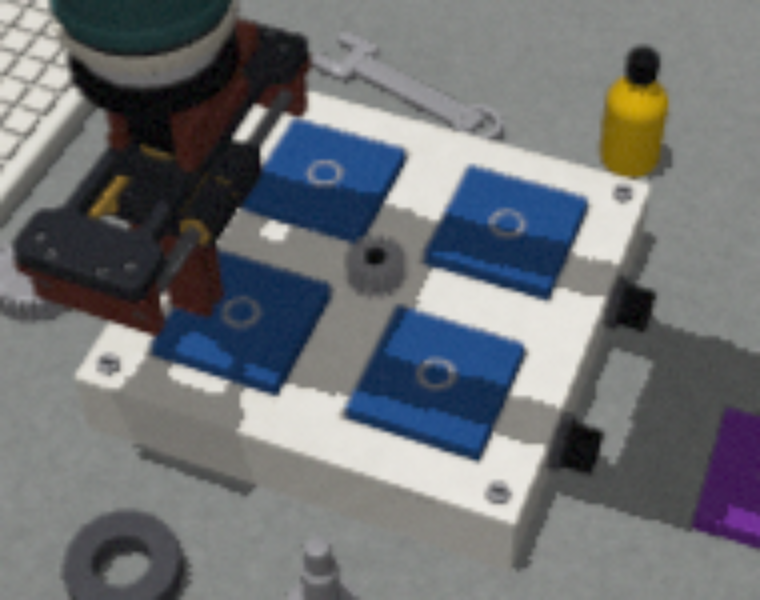

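The fingertip is on the far edge of cover B, at about (195,310) in the crop. The force rose sharply at z = 53.5 mm with no visible tilt, so B looks firm. Next one.

Run:
```python
from h import *
from bench import *
p=current_position(); servo_line([p[0],p[1],.075],rate=.08)
probe('A')
c=capture("side"); cv2.imwrite("pics/A.png",cv2.resize(c["image"][140:290,180:370],None,fx=4,fy=4)); print(current_clock())
```

```text
A True [-0.45 -0.41  0.28] [(np.float64(52.8), np.float64(3.77)), (np.float64(52.79), np.float64(6.09))] t 7.97
8.0167
```

View pics/A.png

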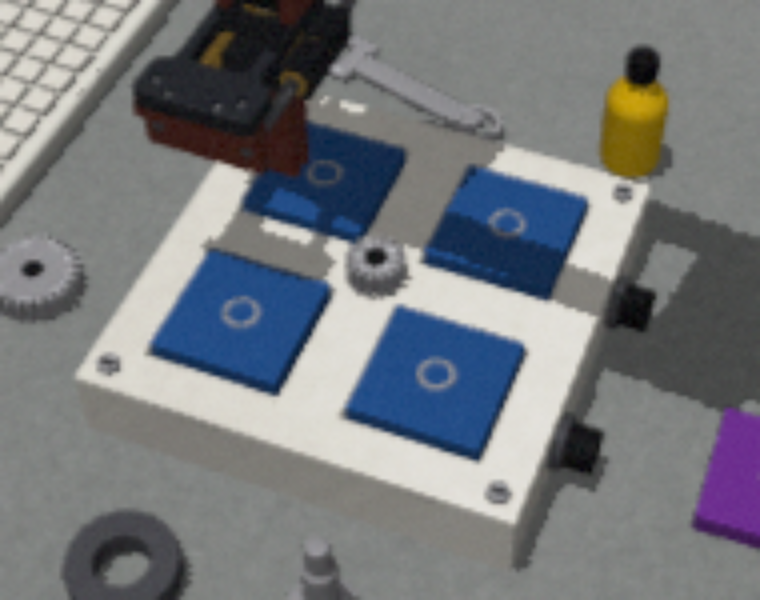

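A at (325,172) is firm too: the force jumped 2.3 N with no movement, and no tilt shows. B looks the same released as it did pressed. C is next.

Run:
```python
from h import *
from bench import *
p=current_position(); servo_line([p[0],p[1],.075],rate=.08)
probe('C')
c=capture("side"); cv2.imwrite("pics/C.png",cv2.resize(c["image"][140:290,180:370],None,fx=4,fy=4)); print(current_clock())
```

```text
C True [ 0.2   0.13 -0.07] [(np.float64(54.19), np.float64(4.81))] t 10.27
10.3167
```

View pics/C.png

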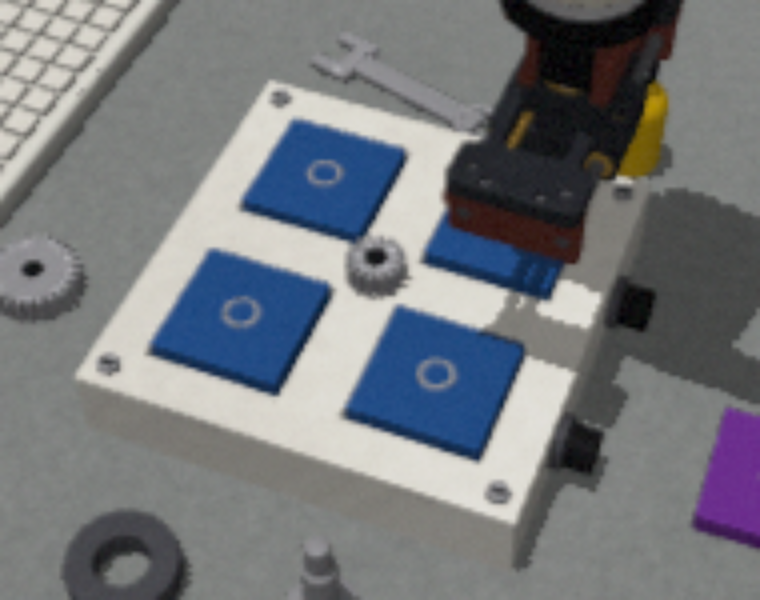

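C (505,250) is level and firm at 54.2 mm. Now D.

Run:
```python
from h import *
from bench import *
p=current_position(); servo_line([p[0],p[1],.075],rate=.08)
probe('D')
c=capture("side"); cv2.imwrite("pics/D.png",cv2.resize(c["image"][140:290,180:370],None,fx=4,fy=4)); print(current_clock())
```

```text
D True [ 0.01 -0.23  0.5 ] [(np.float64(51.79), np.float64(-0.26)), (np.float64(51.52), np.float64(4.13))] t 12.7
12.75
```

View pics/D.png

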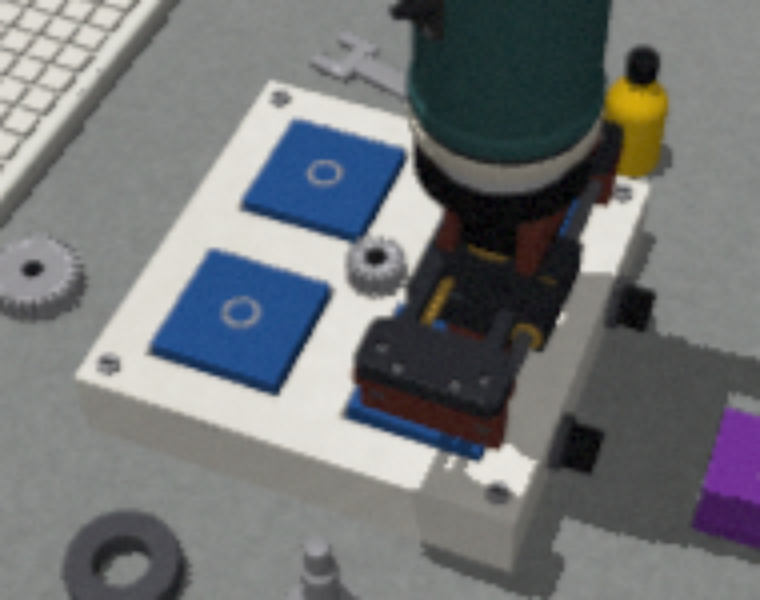

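D stopped at 51.5 mm. The other three stopped about 1.25 mm above their depth reading, so a firm D should have stopped near 53.1 mm. It gave about 1.6 mm, so it rocks. I'll check by comparing depth pictures while holding the press.

Run:
```python
from h import *
from bench import *
sleep(.3); print(current_force(),current_position())
for n in("side","top"):
    c0=np.load(n+"0.npz"); c=capture(n)
    K=c["intrinsics"]
    def world(c):
        vv,uu=np.mgrid[0:420,0:560]; P=np.linalg.solve(K,np.vstack([uu.ravel(),vv.ravel(),np.ones(uu.size)]))*c["range_z"].ravel()
        return (c["R"].T@(P-c["t"][:,None]))
    W0,W=world(c0),world(c)
    hsv=cv2.cvtColor(c["image"],cv2.COLOR_BGR2HSV); m=cv2.inRange(hsv,(100,110,25),(122,255,255)).ravel()>0
    for k,(x,y) in C.items():
        s=m&(abs(W[0]-x)<.036)&(abs(W[1]-y)<.036)&(abs(W[2]-.052)<.01)&(abs(W0[2]-.052)<.01)
        d=(W[2]-W0[2])[s]*1e3; X=(W[0][s]-x)*1e3
        if s.sum()<30: print(n,k,s.sum()); continue
        a=np.polyfit(X,d,1); print(n,k,s.sum(),"slope",round(a[0],3),"mean dz",round(d.mean(),2), "z slope",np.round(np.polyfit(X,W[2][s]*1e3,1),3))
    cv2.imwrite(f"pics/D_{n}.png",cv2.resize(c["image"][140:270,190:370],None,fx=4,fy=4))
print(current_clock())
```

```text
[-3.32499962  0.55121225  4.84925995] [0.49505847 0.073539   0.0514716 ]
side A 700 slope -0.004 mean dz 0.06 z slope [1.2000e-02 5.1023e+01]
side B 909 slope 0.0 mean dz -0.01 z slope [1.8000e-02 5.1705e+01]
side C 8
side D 142 slope 0.033 mean dz 0.04 z slope [ 0.054 49.365]
top A 655 slope -0.007 mean dz -0.15 z slope [-6.0000e-03  5.1421e+01]
top B 665 slope 0.007 mean dz 0.18 z slope [-3.0000e-03  5.2483e+01]
top C 573 slope 0.009 mean dz 0.19 z slope [4.0000e-03 5.3112e+01]
top D 0
13.15
```

View pics/D_top.png

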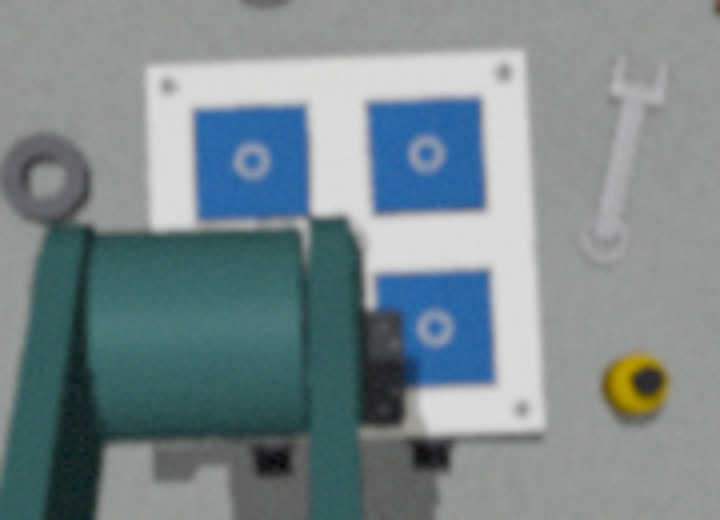

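The top view is blocked by the arm, and the side strip of D shows only a weak slope (+0.033). I'll press D's opposite (+x) edge, where the side camera has a better view of the cover.

Run:
```python
from h import *
import h
from bench import *
p=current_position(); servo_line([p[0],p[1],.075],rate=.08)
h.S['D']=1
probe('D'); sleep(.3); print(current_force(),current_position())
c0=np.load("side0.npz"); c=capture("side"); K=c["intrinsics"]
vv,uu=np.mgrid[0:420,0:560]
def world(c):
    P=np.linalg.solve(K,np.vstack([uu.ravel(),vv.ravel(),np.ones(uu.size)]))*c["range_z"].ravel()
    return (c["R"].T@(P-c["t"][:,None]))
W0,W=world(c0),world(c)
hsv=cv2.cvtColor(c["image"],cv2.COLOR_BGR2HSV); m=cv2.inRange(hsv,(100,110,25),(122,255,255)).ravel()>0
for k,(x,y) in C.items():
    s=m&(abs(W[0]-x)<.036)&(abs(W[1]-y-.003)<.03)&(abs(W[2]-.052)<.007)&(abs(W0[2]-.052)<.007)
    if s.sum()<30: print(k,s.sum()); continue
    d=(W[2]-W0[2])[s]*1e3; X=(W[0][s]-x)*1e3
    print(k,s.sum(),"x range",X.min().round(),X.max().round(),"dz fit",np.polyfit(X,d,1).round(3))
cv2.imwrite("pics/D2.png",cv2.resize(c["image"][140:290,180:370],None,fx=4,fy=4)); print(current_clock())
```

```text
D True [ 0.49 -0.9  -0.13] [(np.float64(52.25), np.float64(1.49)), (np.float64(52.0), np.float64(1.7)), (np.float64(51.78), np.float64(4.63))] t 15.62
[ 3.32800311 -0.21505685  5.10819817] [0.55010158 0.07347119 0.05170525]
A 220 x range -4.0 36.0 dz fit [-0.004  0.122]
B 399 x range -33.0 36.0 dz fit [ 0.01  -0.242]
C 499 x range -33.0 27.0 dz fit [-0.002 -0.033]
D 623 x range -33.0 35.0 dz fit [-0.066  0.22 ]
15.9667
```

View pics/D2.png

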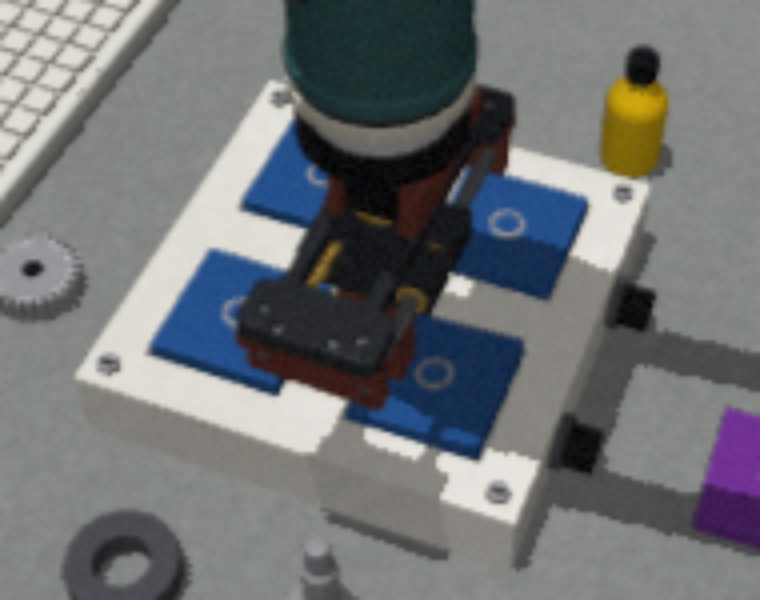

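D's tilt slope is −0.066 rad while the other three read about 0, and it stopped low on both edges. D is the rocker. Release it and press at its centre.

Run:
```python
from h import *
from bench import *
p=current_position(); servo_line([p[0],p[1],.065],rate=.08)
x,y=C['D']
x=.523; y=.0738
servo_line([x,y,.060],rate=.08); sleep(.3)
f0=current_force()
servo_line([x,y,.046],rate=.012,contact_N=3)
z=current_position()[2]; log=[]
for i in range(40):
    df=(current_force()-f0); pz=current_position()[2]; log.append((float(round(pz*1e3,2)),float(round(df[2],1))))
    if df[2]>26 or z<.046: break
    z-=.0003; servo_line([x,y,z],rate=.01)
sleep(.4); print(log,current_force()-f0,current_position(),current_clock())
```

```text
[(52.84, 3.1), (52.82, 5.3), (52.75, 7.6), (52.59, 9.0), (52.36, 10.5), (52.1, 9.8), (51.78, 9.7), (51.5, 10.4), (51.19, 10.7), (50.91, 10.2), (50.6, 11.0), (50.33, 11.0), (50.28, 14.0), (50.29, 15.5), (50.25, 20.5), (50.24, 22.8), (50.2, 25.9), (50.18, 29.3)] [-7.33123642 -1.01149856 30.17419934] [0.52319179 0.07378548 0.05017655] 22.4083
```

The cover was driven down from 52.8 to 50.2 mm and then hit a hard stop at 30 N. Next I retract, check how it sits with a light press near an edge, and look again.

Run:
```python
from h import *
import h
from bench import *
p=current_position(); servo_line([p[0],p[1],.075],rate=.06)
h.S['D']=-1
probe('D')
p=current_position(); servo_line([p[0],p[1],.09],rate=.08)
move_ptp([.40,.25,.25],Q); sleep(.3)
for n in("top","side"):
    c0=np.load(n+"0.npz"); c=capture(n); K=c["intrinsics"]
    vv,uu=np.mgrid[0:420,0:560]
    def world(c):
        P=np.linalg.solve(K,np.vstack([uu.ravel(),vv.ravel(),np.ones(uu.size)]))*c["range_z"].ravel()
        return (c["R"].T@(P-c["t"][:,None]))
    W0,W=world(c0),world(c)
    hsv=cv2.cvtColor(c["image"],cv2.COLOR_BGR2HSV); m=cv2.inRange(hsv,(100,110,25),(122,255,255)).ravel()>0
    for k,(x,y) in C.items():
        s=m&(abs(W[0]-x)<.03)&(abs(W[1]-y-.002)<.03)&(abs(W[2]-.052)<.009)&(abs(W0[2]-.052)<.009)
        if s.sum()<30: print(n,k,s.sum()); continue
        X=np.c_[W[0][s]-x,W[1][s]-y,np.ones(s.sum())]
        print(n,k,s.sum(),"dz plane (rad,rad,m)",np.linalg.lstsq(X,(W[2]-W0[2])[s],rcond=None)[0].round(4))
    cv2.imwrite(f"pics/end_{n}.png",c["image"])
print(current_clock(),current_force())
```

```text
D True [-0.59 -0.1   0.21] [(np.float64(50.37), np.float64(5.27))] t 24.55
top A 498 dz plane (rad,rad,m) [ 0.0035 -0.0055 -0.0001]
top B 491 dz plane (rad,rad,m) [ 0.0186 -0.0067 -0.0001]
top C 523 dz plane (rad,rad,m) [ 0.0022 -0.0081 -0.    ]
top D 522 dz plane (rad,rad,m) [-0.0062  0.0067 -0.0027]
side A 482 dz plane (rad,rad,m) [-0.0054 -0.0016 -0.    ]
side B 600 dz plane (rad,rad,m) [-0.0003 -0.0004 -0.    ]
side C 311 dz plane (rad,rad,m) [-0.0063  0.0026  0.    ]
side D 563 dz plane (rad,rad,m) [-0.0049  0.0018 -0.0026]
26.6083 [-0.35426314  0.36287018  0.32153171]
```

View pics/end_side.png

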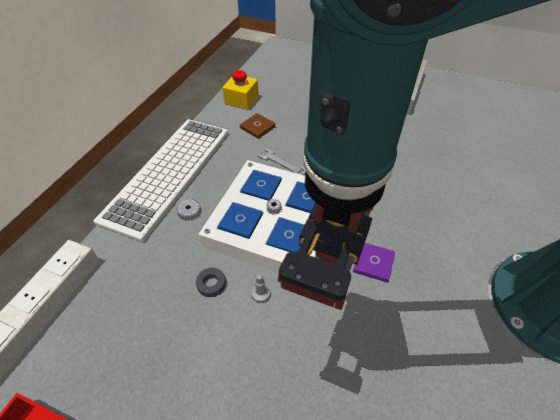

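The final view shows all four covers level, the pinion still at (274,206) and the small parts where they were. Cover D, at (289,235), sits 2.6 mm lower than at the start and is firm at its edge. The arm is clear of everything.

```bash
python3 -c "
from bench import *
close_job(); print(current_clock())"
```

```text
the job is handed in; nothing more can be done
the job is handed in; nothing more can be done
```

I found the cover that rocks, pressed it fully home, and handed the job in a little after 26.6 s of the 51 s allowed. No verdict is reported.

- **Finding it:** I pressed all four covers near the middle of an edge with about 4–6 N. Three were firm. The cover in the −x/+y pocket, nearest the robot on its left, gave way at both edges I tried, with a measured tilt of about 0.066 rad.
- **Seating it:** I pressed that cover at its centre. It went down from 52.8 to 50.2 mm, then met a hard stop at about 30 N.
- **Last checks:** That cover stayed 2.6–2.7 mm lower in both cameras and was firm when pressed again at its edge.
    - **Covers level:** All four measured level.
    - **Small parts:** I checked these only by eye in the side picture. Those I could see had not moved. The oil bottle was hidden behind the arm.
    - **Gripper:** It was clear of everything.

**Readings that disagreed:**
- The top camera showed a tilt change of 0.019 rad on one firm cover. The side camera showed 0.000 for it, so I took that as depth noise.
- The first tilt reading on the rocking cover was a weak 0.033 rad because the arm partly hid it, so I pressed its opposite edge to confirm.

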